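Unstack the junction-box spares and lay each in its own place

ROBOT

A 7-joint arm with a two-finger parallel gripper is mounted at the origin on the work surface; the furniture and walls round the work are solid. World frame = base frame: x ahead of the robot, y to its left, z up, the work surface at z = 0. Lengths are in mm, angles in rad, forces in N, time in s.
With the tool pointing down it reaches from about 400 to 875 mm from the base axis. Payload 4.4 kg.
Tool frame: the origin (TCP) lies midway between the tips of the shut fingers; the grasp point (between the pads) lies 19 mm behind it; z points along the fingers, y is the line along which they close (so a half turn about z gives the same grasp; the last joint's range is limited). The gripper opens to 85 mm and grips with 20 to 120 N. Pads are 22 mm wide; open, the fingers measure 114 mm over their backs; the gripper's body (76 mm by 85 mm) begins 54 mm behind the grasp point. The pads swing forward as they close: fully open they stand 13 mm farther back than shut.
Start: joints at [-0.066, 0.628, 0.038, 1.517, -0.027, 0.996, -0.02], TCP at [650.014, 0.027, 231.313] pointing down, gripper open.
Joint ranges: [-3.06, 3.06], [-0.37, 2.12], [-1.25, 1.32], [0.18, 2.47], [-1.1, 4.24], [0.23, 1.98], [-2.94, 2.94]. Speed limits (rad/s): [2.57, 2.57, 3.14, 3.14, 3.14, 3.14, 3.14].

INTERFACE

Orientations are given as [roll, pitch, yaw] about the fixed x, y, z axes, in that order (R = Rz(yaw) Ry(pitch) Rx(roll)).
In Python, from cell import monitor, cams, ctrl gives the robot as it stands.
- The arm moves only by the tool drive_tool, never from a script. Its argument "motion" is a list of rows, each an object with "fingers": the opening, from 0 (shut) to 1 (fully open); "linear": the shift along the tool's x, y, z in m, a list of three; "twist": the turn about the tool's z in rad. In form: [{"fingers": fingers, "linear": [x, y, z], "twist": twist}, ...]. A call has 1 to 5 rows; each row shifts and turns the commanded pose from where the row before left it, along the tool's axes as they then stand; what a row does not reach is not made up. A row lasts 1/12 s, in which the tool goes at most 41.7 mm and 7.16 degrees, less where a joint would pass 70% of its speed; a pose out of reach is approached as far as the arm can. A call with a gripper value outside its range is refused whole. The fingers move at their own pace and stop on an object; the grip force is fixed at half the most. Time passes only in rows, so rows that do not move let the fingers close. It gives the time, the measured TCP pose, the force, the opening and the grip force at its end, in the units of the state.
- monitor.read_state(): the state, without advancing time (a new reading comes with each control period).
- cams.get_image(name): name is "scene" or "side" or "wrist"; returns a dict with "color" (420x560x3 uint8, blue, green, red), "K" (3x3 intrinsics, pixels), "R" (3x3) and "t" (3): a world point X has camera coordinates R X + t. Camera axes: x right, y down, z forward; pixel columns grow to the right and rows downward; lengths in mm; the calibration is good to about 2 mm. The wrist camera is an equidistant fisheye: a pixel r from the principal point sees the ray r / f radians off the axis. A picture is of the moment at which its call begins. There is no depth.
- ctrl.finish_job(): hands the job in; it is judged then, once.
The state is a dict: "clock": time; "qpos": joint angles; "qd": joint speeds; "tau": joint torques, N m; "eef_pos": TCP position; "tool_rot": TCP orientation; "force": force on the tool from outside, world axes, zero at the start; "torque": the same for the moment, N m; "width": finger opening in mm; "gripper_force": force on a finger pad.
Only numpy, scipy, OpenCV 4.12 (cv2) and the standard library are available. Lean on these libraries where they do the work, as an engineer would, in place of code of your own. Each camera call takes 0.05 s, during which the arm holds its last target. There are 200 camera calls.

TASK

Take the stack of junction-box spares apart from the top down, one piece after another, finishing each before the next: press the fuse down between the sprung balls of the fuse base until it clicks fully home on the base, lay the small black block flat in the small corner nest and the large black block flat in the large corner nest, then stand the carton upright in the low-walled tray. Let go of everything, and leave the torch and the connector beside the work where they are.

Things in the scene. Friction and masses are not known exactly. Their poses are not given: they have to be found in the camera images.
- fuse: Fuse lying on top of the stack, on the small block: 110 mm long (y), 30 mm high; ceramic barrel 29 mm across, 62 mm long, between brass end caps 30.4 mm across (12 mm wide, centred at y = +-30 mm), flat brass tags at the ends, two low brass feet. Origin under its middle at foot level; barrel axis 15 mm above it. 0.09 kg. Same either way round; held across the barrel (x).
- small_block: Smaller black moulded insulating block with small brass inserts at its corners, 38 mm (x) by 68 mm (y), 16 mm thick. Origin at the centre of its underside. Lies in the stack on the large block, under the fuse. About 0.07 kg.
- large_block: Larger black moulded insulating block with small brass inserts at its corners, 52 mm (x) by 82 mm (y), 16 mm thick. Origin at the centre of its underside. Lies in the stack on the carton, under the small block; its rim stands out about 7 mm all round the small block. About 0.12 kg.
- seal_carton: Brown cardboard carton at the bottom of the stack, 60 mm (x) by 91 mm (y), 45 mm high. Origin at the centre of its underside. It stands on the work surface; the long sides of all the stacked things run the same way within a few degrees.
- fuse_base: Fixed grey base: plate 72 (x) x 130 (y) x 6 mm, four posts 13 mm square, 40 mm high, at x +-26.5, y +-27 mm, each with a sprung steel ball (radius 5, centre 33 mm up) pointing inward along x. Tips 22.4 mm apart, yield 9 mm. Fuse lies along y over the origin, rests on the balls 20 mm too high, then is pushed down (5-10 N) until its origin is 6 mm above this one. Origin: centre of underside.
- small_nest: Fixed aluminium jig plate 70 mm (x) by 100 mm (y), 4 mm thick, with four dark steel corner angles (legs 16 mm) rising to 12 mm above the underside and leaving 50 x 80 mm between them, open along the middle of every side. Place of the small block: flat on the plate, long side along y. Origin at the centre of its underside.
- large_nest: The same kind of fixed corner nest, but larger: plate 84 mm (x) by 114 mm (y), 4 mm thick, corner angles to 12 mm high leaving 64 x 94 mm between them. The place of the large block, flat on the plate with its long side along y. Origin at the centre of its underside.
- carton_tray: Fixed dark steel tray 84 mm (x) by 115 mm (y), with a low wall 4 mm thick and 14 mm high all round; inner floor 76 x 107 mm, 4 mm above its underside. The place of the carton, upright with its long side along y. Origin at the centre of its underside.
- torch: Black pocket torch, 122 mm long (y), 33 mm thick, lying beside the work; leave it alone. Origin under its middle.
- connector: Small black and grey connector half with two copper pins, 34 x 50 mm, 46 mm high, standing beside the work; leave it alone. Origin at the centre of its underside.
There are look-alikes about, which are no part of the job. Leave any orange look-alike of the small_block alone.

How it is judged:
By the outcome, as a careful person would: the job done as asked, in the order asked, and still so for the second after the job is handed in, with the robot touching nothing.
It also fails if it takes over 120 s, if anything falls off the work surface, if the arm or the gripper's body presses on something with over 40 N, if the wrist force passes 120 N, or if a joint passes its speed limit or range.

## Working session

There is one attempt and no reset: what is moved stays moved. The work goes in short steps, Python scripts to look and compute and a tool call to move; the robot and the scene stay as the last step left them, time stands still between calls to the robot, and variables do not carry over. Pictures are saved under pics/ and viewed, at most 14 in all, crops included, and the job is handed in when it is done.

Besides the shell and the picture viewer there is one more tool, called after "Emit:" as a command line: name --argument value ..., lists and objects as JSON in quotes. drive_tool: Moves the arm, as the interface text tells. Its arguments: {"type":"object","properties":{"motion":{"type":"array"}},"required":["motion"]}

```bash
ls; mkdir -p pics
cat > h.py <<'E'
import numpy as np, cv2
from cell import monitor, cams, ctrl
def grab(n):
    im=cams.get_image(n); return im
def ray(im,u,v,fish=False):
    K=np.array(im["K"]);R=np.array(im["R"]);t=np.array(im["t"])
    x=(u-K[0,2])/K[0,0];y=(v-K[1,2])/K[1,1]
    if fish:
        r=np.hypot(x,y); s=np.sin(r)/r if r>1e-9 else 1; d=np.array([x*s,y*s,np.cos(r)])
    else: d=np.array([x,y,1.])
    return -R.T@t, R.T@d
def onz(im,u,v,z,fish=False):
    o,d=ray(im,u,v,fish); return o+d*(z-o[2])/d[2]
E
python3 - <<'E'
from h import *
import pickle
d={}
for n in ("scene","side","wrist"):
    d[n]=grab(n); print(n,np.round(-np.array(d[n]["R"]).T@np.array(d[n]["t"])),np.round(d[n]["K"],1).tolist(), np.round(d[n]["R"],2).tolist())
    cv2.imwrite(f"pics/a_{n}.png",d[n]["color"])
pickle.dump(d,open("a.pkl","wb"))
s=monitor.read_state(); print(s)
E
```

```text
pics
scene [ -98. -661.  722.] [[383.1, 0.0, 281.6], [0.0, 383.1, 209.7], [0.0, 0.0, 1.0]] [[0.5, -0.87, -0.02], [-0.6, -0.33, -0.73], [0.63, 0.37, -0.68]]
side [  307. -1265.   489.] [[544.3, 0.0, 276.4], [0.0, 544.3, 202.9], [0.0, 0.0, 1.0]] [[0.98, -0.19, 0.01], [-0.06, -0.38, -0.92], [0.18, 0.91, -0.38]]
wrist [650.  67. 373.] [[325.2, 0.0, 278.7], [0.0, 325.2, 210.4], [0.0, 0.0, 1.0]] [[1.0, 0.0, -0.0], [0.0, -0.97, 0.26], [-0.0, -0.26, -0.97]]
{'clock': 0.15, 'qpos': array([-0.06581701,  0.62913587,  0.03847465,  1.51809527, -0.02700283,
        0.99629859, -0.02000687]), 'qd': array([ 2.61928546e-04, -2.14902602e-03, -1.03884190e-04, -1.86073883e-03,
       -1.01383228e-03,  5.81330440e-05,  1.07774274e-03]), 'tau': array([ 2.19518879e-03, -5.63800478e+01,  1.22790758e+00, -1.93650573e+01,
        1.11919764e-02,  7.40401709e-03, -1.44664841e-05]), 'eef_pos': array([6.49549166e+02, 3.03306738e-02, 2.30613151e+02]), 'tool_rot': array([-3.14017427e+00,  1.87034948e-05,  1.57078468e+00]), 'force': array([0.29256824, 0.31387536, 0.15264556]), 'torque': array([-0.0171618 ,  0.03124703,  0.00250307]), 'gripper_force': 0.0, 'width': 85.82256239834986}
```

View pics/a_scene.png

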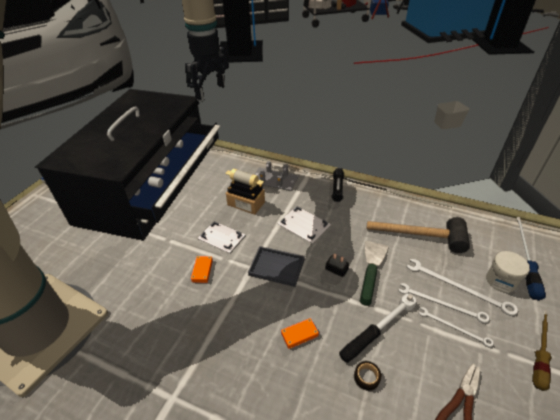

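View pics/a_side.png

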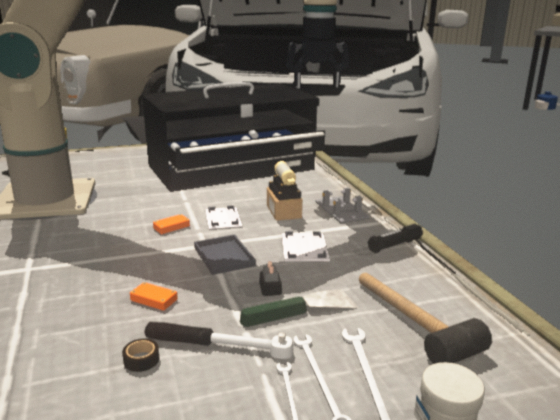

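View pics/a_wrist.png

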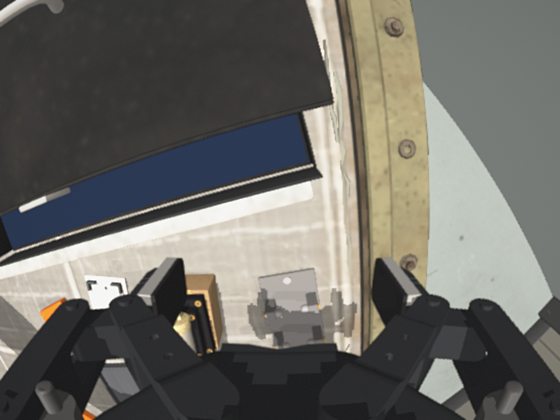

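The scene view shows the stack at about (244,190), the fuse base at (279,175), the small nest at (222,236), the large nest at (303,223) and the tray at (277,265). In the side view the stack is at (285,190), the base at (345,203), the nests at (223,216) and (304,245), and the tray at (224,252). The wrist view shows the base at (300,300) and the stack at (195,310), which the gripper partly hides.

Run:
```python
from h import *
import pickle
d=pickle.load(open("a.pkl","rb"))
for nm,p,q,z in [("stack bottom",(244,200),(285,205),10),("fuse",(243,177),(285,172),92),("base",(279,175),(345,203),15),("snest",(222,236),(223,216),4),("lnest",(303,223),(304,245),4),("tray",(277,265),(224,252),4),("torch",(338,184),(396,237),16),("conn",(338,262),(270,280),20),("or1",(202,268),(172,224),10),("or2",(300,333),(154,295),10)]:
    print(nm,np.round(onz(d["scene"],*p,z)),np.round(onz(d["side"],*q,z)))
a=cv2.resize(d["scene"]["color"][150:300,180:380],None,fx=4,fy=4,interpolation=cv2.INTER_CUBIC)
cv2.imwrite("pics/b.png",a)
```

```text
stack bottom [ 538. -160.   10.] [ 546. -153.   10.]
fuse [ 540. -164.   92.] [ 543. -160.   92.]
base [ 678. -192.   15.] [ 680. -176.   15.]
snest [ 401. -184.    4.] [ 403. -177.    4.]
lnest [ 543. -343.    4.] [ 544. -342.    4.]
tray [ 389. -355.    4.] [ 388. -345.    4.]
torch [ 723. -364.   16.] [ 726. -363.   16.]
conn [ 455. -481.   20.] [ 450. -488.   20.]
or1 [ 291. -208.   10.] [ 293. -213.   10.]
or2 [ 257. -486.   10.] [ 260. -485.   10.]
```

View pics/b.png

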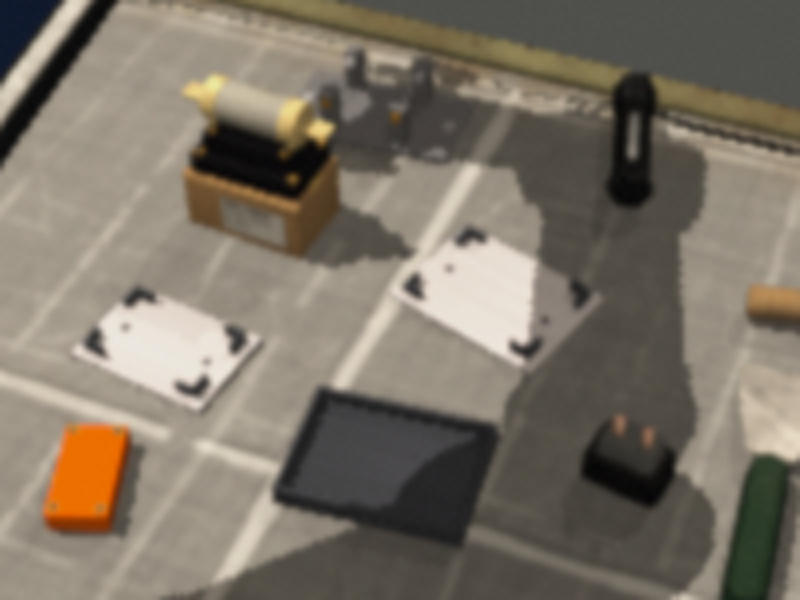

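Emit:
drive_tool --motion '[{"fingers": 1,"linear": [-0.03,-0.014,-0.009],"twist": 0},{"fingers": 1,"linear": [-0.03,-0.014,-0.009],"twist": 0},{"fingers": 1,"linear": [-0.03,-0.014,-0.009],"twist": 0},{"fingers": 1,"linear": [-0.03,-0.014,-0.009],"twist": 0},{"fingers": 1,"linear": [-0.03,-0.014,-0.009],"twist": 0}]'

```text
clock: 0.57
eef_pos: [578.9, -151.2, 276.4]
tool_rot: [-3.141, -0.0, 1.571]
force: [0.4, 0.1, 0.0]
width: 85.5
gripper_force: 0.0
```

Emit:
drive_tool --motion '[{"fingers": 1,"linear": [-0.03,-0.014,-0.009],"twist": 0},{"fingers": 1,"linear": [-0.03,-0.014,-0.009],"twist": 0},{"fingers": 1,"linear": [-0.03,-0.014,-0.009],"twist": 0},{"fingers": 1,"linear": [0,0,0],"twist": 0},{"fingers": 1,"linear": [0,0,0],"twist": 0}]'

```text
clock: 0.98
eef_pos: [536.8, -242.8, 303.8]
tool_rot: [3.141, 0.001, 1.566]
force: [0.9, 1.1, -0.4]
width: 85.2
gripper_force: 0.0
```

Run:
```python
from h import *
import pickle
w=grab("wrist"); pickle.dump(w,open("w.pkl","wb")); cv2.imwrite("pics/c.png",cv2.resize(w["color"],(800,600),interpolation=cv2.INTER_CUBIC))
s=monitor.read_state(); print(s["clock"],s["eef_pos"],s["tool_rot"])
print(-np.array(w["R"]).T@w["t"])
```

```text
1.0333 [ 537.70315794 -240.32850485  303.27223622] [ 3.14146025e+00 -5.45841844e-04  1.56908869e+00]
[ 537.79357631 -175.70144203  446.31686952]
```

View pics/c.png

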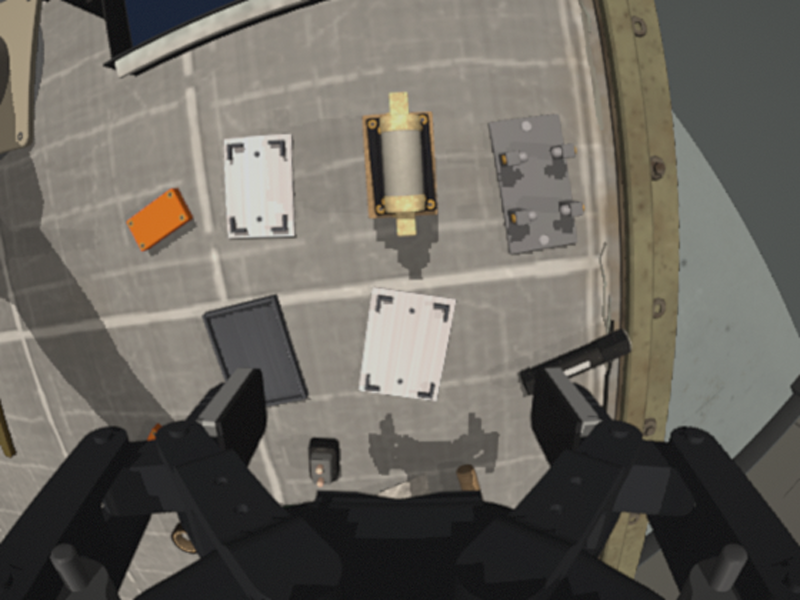

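This overhead view is clear. In 800-px coordinates:

| Item | Pixel positions |
|---|---|
| Fuse tags | (399,100), (405,228) |
| Small nest | (259,186) |
| Large nest | (407,344) |
| Base plate corners | (489,124), (556,114), (575,243), (510,254) |
| Tray wall corners | (204,314), (275,295), (308,397) |

```bash
cat >> h.py <<'E'
def wrect(im,mask_poly_px,z,fish=True):
    P=np.array([onz(im,u,v,z,fish)[:2] for u,v in mask_poly_px],np.float32)
    (c,wh,a)=cv2.minAreaRect(P); w,h=wh
    B=cv2.boxPoints((c,wh,a)); e=max((B[1]-B[0],B[2]-B[1]),key=np.linalg.norm)
    yaw=np.degrees(np.arctan2(-e[0],e[1])); yaw=(yaw+90)%180-90
    return np.round(c,1),np.round((min(w,h),max(w,h)),1),round(float(yaw),1)
def blob(im,lo,hi,roi,hsv=True):
    c=cv2.cvtColor(im["color"],cv2.COLOR_BGR2HSV) if hsv else im["color"]
    m=cv2.inRange(c,np.array(lo),np.array(hi)); x0,y0,x1,y1=roi
    k=np.zeros_like(m); k[y0:y1,x0:x1]=m[y0:y1,x0:x1]
    k=cv2.morphologyEx(k,cv2.MORPH_OPEN,np.ones((2,2),np.uint8))
    cs,_=cv2.findContours(k,cv2.RETR_EXTERNAL,cv2.CHAIN_APPROX_NONE); c=max(cs,key=cv2.contourArea)
    return c[:,0,:].astype(float),k
E
python3 - <<'E'
from h import *
import pickle
w=pickle.load(open("w.pkl","rb")); S=560/800
r=lambda a,b,c,d:tuple(int(k*S) for k in (a,b,c,d))
for n,roi,z in [("snest",r(212,122,305,250),4),("lnest",r(345,278,470,410),4)]:
    c,_=blob(w,(0,0,175),(180,60,255),roi); print(n,wrect(w,c,z))
c,_=blob(w,(15,60,120),(35,255,255),r(380,85,420,240)); 
h=[(399*S,100*S),(405*S,228*S)]
a,b=[onz(w,*p,92,True) for p in h]; print("fuse tags",a,b,(a+b)/2,np.degrees(np.arctan2(-(a-b)[0],(a-b)[1])))
for nm,pts,z in [("base",[(489,124),(556,114),(575,243),(510,254)],6),("basescrews",[(526,127),(544,240)],6),("balls",[(504,159),(514,216)],33),("posttops",[(556,152),(566,209)],40),("tray",[(204,314),(275,295),(308,397)],14),("carton",[(363,116),(434,112),(437,212),(367,217)],45),("lblock",[(367,116),(432,112),(436,209),(371,213)],61),("orange",[(127,217),(177,188),(192,215),(145,250)],16)]:
    P=[(u*S,v*S) for u,v in pts]; Q=np.array([onz(w,*p,z,True) for p in P])
    print(nm,np.round(Q[:,:2],1).tolist(),np.round(Q[:,:2].mean(0),1), wrect(w,P,z) if len(P)>2 else "")
E
```

```text
snest (array([ 401.9, -181. ]), array([69.2, 99.4]), 0.4)
lnest (array([ 546.6, -340.7]), array([122.7, 134. ]), -0.0)
fuse tags [ 538.54667051 -116.15985566   92.        ] [ 542.74291106 -214.50351317   92.        ] [ 540.64479078 -165.33168442   92.        ] 2.4432802978628607
base [[623.5, -123.1], [690.6, -108.9], [714.7, -236.2], [646.7, -248.6]] [ 668.9 -179.2] (array([ 668.7, -179. ]), array([ 69.1, 129.6]), 10.7)
basescrews [[659.9, -124.1], [681.1, -234.0]] [ 670.5 -179.1] 
balls [[632.1, -157.6], [642.5, -209.0]] [ 637.3 -183.3] 
posttops [[678.9, -148.9], [690.2, -200.4]] [ 684.6 -174.7] 
tray [[336.4, -306.7], [416.0, -287.0], [441.9, -397.9]] [ 398.1 -330.5] (array([ 411., -327.]), array([ 67. , 139.4]), 49.2)
carton [[508.0, -122.0], [568.4, -118.7], [571.1, -205.6], [510.6, -209.8]] [ 539.5 -164. ] (array([ 539.5, -164.3]), array([60.5, 89.3]), 1.8)
lblock [[512.4, -124.2], [565.5, -121.0], [568.9, -202.0], [515.1, -205.2]] [ 540.5 -163.1] (array([ 540.3, -163.1]), array([53.9, 82. ]), 2.4)
orange [[255.0, -201.2], [318.5, -176.1], [333.9, -204.2], [274.5, -237.1]] [ 295.5 -204.7] (array([ 294.6, -203. ]), array([40.9, 67.9]), -61.5)
```

```bash
cat >> h.py <<'E'
from scipy.spatial.transform import Rotation as Ro
def go(x,y,z,yawdeg):
    "deltas in the current tool frame; twist to object yaw (deg)"
    s=monitor.read_state(); R=Ro.from_euler("xyz",s["tool_rot"]).as_matrix()
    d=R.T@(np.array([x,y,z])-s["eef_pos"])
    cur=np.degrees(np.arctan2(R[1,1],R[0,1])); dy=(yawdeg-cur+90)%180-90
    print("pos",np.round(s["eef_pos"],1),"yaw",round(cur,1),"F",np.round(s["force"],1),"w",round(s["width"],1),"gf",round(s["gripper_force"],1),"t",round(s["clock"],2))
    print("tool delta mm",np.round(d,1),"twist",round(-np.radians(dy),3))
E
python3 - <<'E'
from h import *
import pickle
w=pickle.load(open("w.pkl","rb")); S=560/800
c,k=blob(w,(15,50,110),(40,255,255),(255,55,310,85)); c2,_=blob(w,(15,50,110),(40,255,255),(272,135,300,170))
for q in(c,c2): print(q.min(0),q.max(0), len(q))
print("ends", onz(w,279,c[:,1].min(),92,True), onz(w,283.5,c2[:,1].max()+1,92,True))
P=[(u*S,v*S) for u,v in [(374,289),(455,299),(438,401),(360,391)]];print(wrect(w,P,4))
g=cv2.resize(w["color"][55:170,245:420],None,fx=4.5,fy=4.5,interpolation=cv2.INTER_CUBIC);cv2.imwrite("pics/d.png",g)
go(540.3,-164.5,81,2.4)
E
```

```text
[256.  65.] [299.  85.] 123
[273. 136.] [298. 166.] 99
ends [ 538.24840822 -110.54208007   92.        ] [ 542.7296367  -222.68521289   92.        ]
(array([ 546.2, -344.9]), array([ 83.8, 113.6]), -8.5)
pos [ 537.7 -240.3  303.3] yaw -0.1 F [ 0.2 -0.4 -0.2] w 85.6 gf 0.0 t 1.03
tool delta mm [ 75.7   2.4 222.3] twist -0.044
```

View pics/d.png

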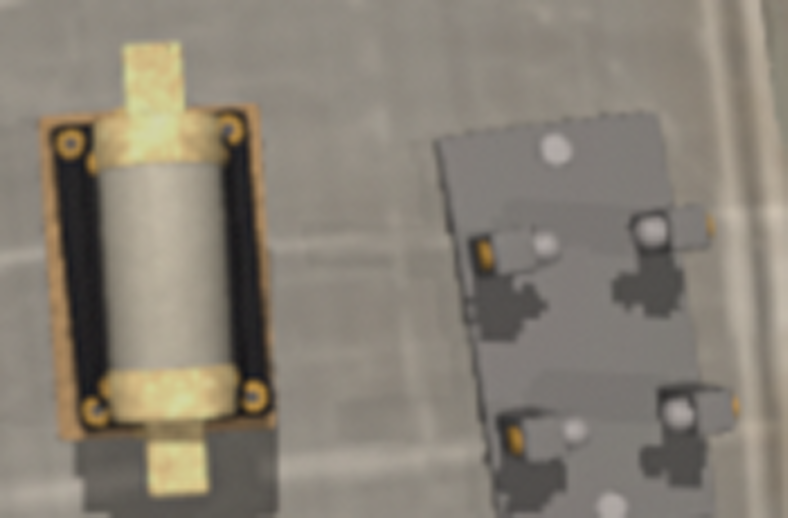

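The crop shows the fuse ends at (153,42) and (178,494). The ball faces are at (542,243), (574,430), (652,232) and (679,412), and the plate screws at (556,149) and (611,505).

Run:
```python
from h import *
import pickle
w=pickle.load(open("w.pkl","rb"))
f=lambda L,z:np.round([onz(w,245+a/4.5,55+b/4.5,z,True)[:2] for a,b in L],1)
Q=f([(153,42),(178,494)],92);print("fuse",Q.tolist(),Q.mean(0))
Q=f([(542,243),(574,430),(652,232),(679,412)],33);print("balls",Q.tolist(),Q.mean(0))
Q=f([(556,149),(611,505)],8);print("screws",Q.tolist(),Q.mean(0))
go(540.7,-166,160,2.5)
```

```text
fuse [[538.3, -109.8], [543.9, -220.2]] [ 541.1 -165. ]
balls [[648.9, -153.8], [659.8, -207.7], [682.3, -148.6], [692.4, -201.2]] [ 670.85  -177.825]
screws [[659.9, -123.2], [680.4, -232.7]] [ 670.15 -177.95]
pos [ 537.7 -240.3  303.3] yaw -0.1 F [ 0.2 -0.4 -0.2] w 85.6 gf 0.0 t 1.03
tool delta mm [ 74.3   2.9 143.3] twist -0.045
```

Emit:
drive_tool --motion '[{"fingers": 1,"linear": [0.019,0.001,0.025],"twist": -0.045},{"fingers": 1,"linear": [0.019,0.001,0.03],"twist": 0},{"fingers": 1,"linear": [0.019,0.001,0.03],"twist": 0},{"fingers": 1,"linear": [0.018,0.001,0.03],"twist": 0},{"fingers": 1,"linear": [0,0,0.03],"twist": 0}]'

```text
clock: 1.45
eef_pos: [540.2, -157.4, 156.7]
tool_rot: [-3.142, -0.005, 1.624]
force: [-0.6, 0.7, -0.2]
width: 85.6
gripper_force: 0.0
```

Emit:
drive_tool --motion '[{"fingers": 1,"linear": [0,0,0.02],"twist": 0},{"fingers": 1,"linear": [0,0,0],"twist": 0},{"fingers": 1,"linear": [0,0,0],"twist": 0}]'

```text
clock: 1.7
eef_pos: [539.2, -163.1, 137.3]
tool_rot: [-3.139, -0.002, 1.618]
force: [-0.1, -0.6, 1.3]
width: 85.1
gripper_force: 0.0
```

Run:
```python
from h import *
go(540.9,-165.3,81,2.7)
```

```text
pos [ 539.2 -163.1  137.3] yaw 2.7 F [-0.1 -0.6  1.3] w 85.1 gf 0.0 t 1.7
tool delta mm [-2.4  1.7 56.3] twist 0.0
```

Emit:
drive_tool --motion '[{"fingers": 1,"linear": [-0.002,0.001,0.02],"twist": 0},{"fingers": 1,"linear": [0,0,0.02],"twist": 0},{"fingers": 1,"linear": [0,0,0.016],"twist": 0},{"fingers": 1,"linear": [0,0,0],"twist": 0},{"fingers": 1,"linear": [0,0,0],"twist": 0}]'

```text
clock: 2.12
eef_pos: [541.4, -166.7, 83.3]
tool_rot: [3.141, 0.0, 1.616]
force: [0.4, -0.8, 0.7]
width: 85.4
gripper_force: 0.0
```

Emit:
drive_tool --motion '[{"fingers": 0,"linear": [0,0,0],"twist": 0},{"fingers": 0,"linear": [0,0,0],"twist": 0},{"fingers": 0,"linear": [0,0,0],"twist": 0},{"fingers": 0,"linear": [0,0,0],"twist": 0},{"fingers": 0,"linear": [0,0,0],"twist": 0}]'

```text
clock: 2.53
eef_pos: [540.9, -167.0, 83.1]
tool_rot: [3.141, 0.0, 1.616]
force: [-1.6, 0.4, 9.7]
width: 27.2
gripper_force: 58.7
```

Emit:
drive_tool --motion '[{"fingers": 0,"linear": [0,0,0],"twist": 0},{"fingers": 0,"linear": [0,0,0],"twist": 0},{"fingers": 0,"linear": [0,0,0],"twist": 0}]'

```text
clock: 2.78
eef_pos: [540.9, -166.9, 83.2]
tool_rot: [3.141, 0.0, 1.616]
force: [-1.5, -0.2, 6.6]
width: 27.1
gripper_force: 58.7
```

Emit:
drive_tool --motion '[{"fingers": 0.7,"linear": [0,0,0],"twist": 0},{"fingers": 0.7,"linear": [0,0,0],"twist": 0},{"fingers": 0.7,"linear": [0,0,0],"twist": 0},{"fingers": 0.7,"linear": [0.001,0,0.003],"twist": 0},{"fingers": 0.7,"linear": [0,0,0.003],"twist": 0}]'

```text
clock: 3.2
eef_pos: [540.6, -165.6, 76.1]
tool_rot: [3.142, -0.0, 1.616]
force: [-0.0, 0.0, 1.0]
width: 59.7
gripper_force: 0.0
```

Run:
```python
from h import *
go(540.9,-165.3,77,2.7)
w=grab("side"); cv2.imwrite("pics/e.png",cv2.resize(w["color"][120:240,220:380],(800,600),interpolation=cv2.INTER_CUBIC))
```

```text
pos [ 540.6 -165.6   76.1] yaw 2.6 F [-0.  0.  1.] w 59.7 gf 0.0 t 3.2
tool delta mm [ 0.3  0.4 -0.9] twist -0.002
```

View pics/e.png

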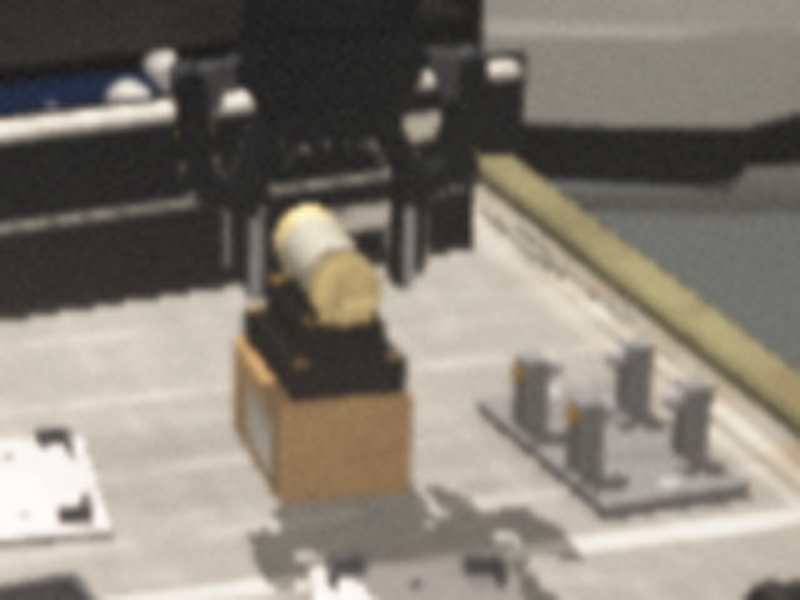

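The fuse is undisturbed at (325,265), with the fingers on either side of it just above the small block. I'll close now.

Emit:
drive_tool --motion '[{"fingers": 0,"linear": [0,0,-0.001],"twist": 0},{"fingers": 0,"linear": [0,0,0],"twist": 0},{"fingers": 0,"linear": [0,0,0],"twist": 0},{"fingers": 0,"linear": [0,0,0],"twist": 0},{"fingers": 0,"linear": [0,0,0],"twist": 0}]'

```text
clock: 3.67
eef_pos: [540.6, -165.9, 77.5]
tool_rot: [3.141, 0.0, 1.616]
force: [0.5, 0.7, 2.3]
width: 27.4
gripper_force: 58.9
```

Emit:
drive_tool --motion '[{"fingers": 0,"linear": [0,0,-0.01],"twist": 0},{"fingers": 0,"linear": [0,0,-0.02],"twist": 0},{"fingers": 0,"linear": [0,0.01,-0.015],"twist": -0.072},{"fingers": 0,"linear": [0,0.025,0],"twist": -0.072},{"fingers": 0,"linear": [0,0.03,0],"twist": 0}]'

```text
clock: 4.08
eef_pos: [604.7, -158.7, 124.4]
tool_rot: [3.141, 0.002, 1.76]
force: [0.4, 0.1, -1.7]
width: 27.1
gripper_force: 59.2
```

Emit:
drive_tool --motion '[{"fingers": 0,"linear": [0,0.03,0],"twist": 0},{"fingers": 0,"linear": [0,0.02,0],"twist": 0},{"fingers": 0,"linear": [0,0,0],"twist": 0},{"fingers": 0,"linear": [0,0,0],"twist": 0},{"fingers": 0,"linear": [0,0,0],"twist": 0}]'

```text
clock: 4.5
eef_pos: [652.7, -147.8, 122.2]
tool_rot: [-3.14, -0.0, 1.759]
force: [-0.0, -0.4, -0.5]
width: 27.3
gripper_force: 59.2
```

Run:
```python
from h import *
go(670.3,-178.3,60,10.9)
```

```text
pos [ 652.7 -147.8  122.2] yaw 10.8 F [-0.  -0.4 -0.5] w 27.3 gf 59.2 t 4.5
tool delta mm [-33.2  11.7  62.2] twist -0.002
```

Emit:
drive_tool --motion '[{"fingers": 0,"linear": [-0.017,0.006,0],"twist": 0},{"fingers": 0,"linear": [-0.016,0.006,0.01],"twist": 0},{"fingers": 0,"linear": [0,0,0.02],"twist": 0},{"fingers": 0,"linear": [0,0,0.01],"twist": 0},{"fingers": 0,"linear": [0,0,0],"twist": 0}]'

```text
clock: 4.92
eef_pos: [668.4, -177.3, 79.5]
tool_rot: [-3.135, -0.003, 1.759]
force: [-0.9, 0.5, -1.6]
width: 27.3
gripper_force: 59.3
```

Run:
```python
from h import *
import pickle
a=grab("scene");b=grab("side");c=grab("wrist"); pickle.dump((a,b,c),open("f.pkl","wb"))
go(670.3,-178.3,26.5,10.9)
x=cv2.resize(a["color"][140:215,230:330],(400,300),interpolation=cv2.INTER_CUBIC)
y=cv2.resize(b["color"][150:225,295:395],(400,300),interpolation=cv2.INTER_CUBIC)
z=cv2.resize(c["color"][180:330,180:380],(800,600)[:2],interpolation=cv2.INTER_CUBIC)
cv2.imwrite("pics/f.png",np.vstack([np.hstack([x,y]),cv2.resize(c["color"][210:321,130:430],(800,296))]))
```

```text
pos [ 671.8 -177.    82.9] yaw 10.9 F [ 0.2  0.1 -1. ] w 27.4 gf 59.3 t 5.07
tool delta mm [-1.  -1.7 56.4] twist -0.001
```

View pics/f.png

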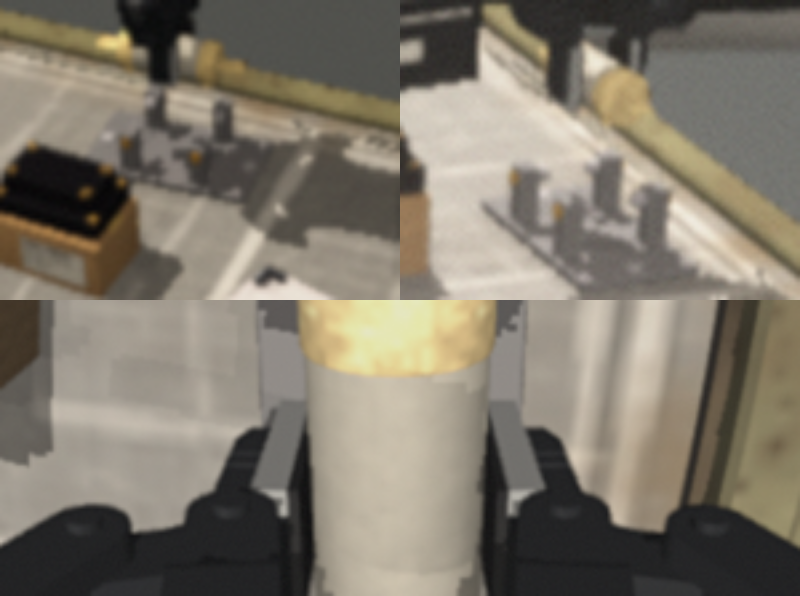

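The fuse is held level and aligned. In the lower wrist panel, base edges 258 and 525 have their middle at about 391 against the tool axis at 396, so it needs about 1.5 mm in -y of the tool.

Emit:
drive_tool --motion '[{"fingers": 0,"linear": [-0.001,-0.0015,0.01],"twist": 0},{"fingers": 0,"linear": [0,0,0.015],"twist": 0},{"fingers": 0,"linear": [0,0,0.015],"twist": 0},{"fingers": 0,"linear": [0,0,0.01],"twist": 0},{"fingers": 0,"linear": [0,0,0],"twist": 0}]'

```text
clock: 5.48
eef_pos: [669.1, -178.3, 29.6]
tool_rot: [-3.138, -0.002, 1.76]
force: [0.3, 0.2, -1.5]
width: 27.3
gripper_force: 59.4
```

Emit:
drive_tool --motion '[{"fingers": 0,"linear": [0,0,0.001],"twist": 0},{"fingers": 0,"linear": [0,0,0],"twist": 0}]'

```text
clock: 5.65
eef_pos: [670.1, -178.7, 31.1]
tool_rot: [-3.14, -0.001, 1.76]
force: [-1.4, 0.2, -1.2]
width: 27.2
gripper_force: 59.3
```

Emit:
drive_tool --motion '[{"fingers": 0,"linear": [0,0,0.003],"twist": 0},{"fingers": 0,"linear": [0,0,0.003],"twist": 0},{"fingers": 0,"linear": [0,0,0.003],"twist": 0},{"fingers": 0,"linear": [0,0,0.003],"twist": 0},{"fingers": 0,"linear": [0,0,0],"twist": 0}]'

```text
clock: 6.07
eef_pos: [670.6, -180.3, 20.9]
tool_rot: [3.141, 0.002, 1.759]
force: [-3.4, -1.1, 3.0]
width: 27.0
gripper_force: 59.6
```

Emit:
drive_tool --motion '[{"fingers": 0,"linear": [0,0,0.003],"twist": 0},{"fingers": 0,"linear": [0,0,0.003],"twist": 0},{"fingers": 0,"linear": [0,0,0.003],"twist": 0},{"fingers": 0,"linear": [0,0,0],"twist": 0},{"fingers": 0,"linear": [0,0,0],"twist": 0}]'

```text
clock: 6.48
eef_pos: [670.2, -180.0, 9.8]
tool_rot: [-3.141, 0.001, 1.759]
force: [-0.4, -3.1, -3.9]
width: 26.7
gripper_force: 59.4
```

Emit:
drive_tool --motion '[{"fingers": 0,"linear": [0,0,0.002],"twist": 0},{"fingers": 0,"linear": [0,0,0.0015],"twist": 0},{"fingers": 0,"linear": [0,0,0],"twist": 0},{"fingers": 0,"linear": [0,0,0],"twist": 0}]'

```text
clock: 6.82
eef_pos: [670.1, -178.9, 6.6]
tool_rot: [-3.141, -0.0, 1.76]
force: [-3.8, -2.3, -0.7]
width: 27.3
gripper_force: 59.7
```

Emit:
drive_tool --motion '[{"fingers": 0,"linear": [0,0,0.001],"twist": 0},{"fingers": 0,"linear": [0,0,0.001],"twist": 0},{"fingers": 0,"linear": [0,0,0.001],"twist": 0},{"fingers": 0,"linear": [0,0,0],"twist": 0}]'

```text
clock: 7.15
eef_pos: [670.2, -178.9, 6.5]
tool_rot: [-3.141, -0.0, 1.76]
force: [-9.5, -0.6, 16.6]
width: 27.2
gripper_force: 61.6
```

Emit:
drive_tool --motion '[{"fingers": 0,"linear": [0,0,-0.002],"twist": 0},{"fingers": 0.7,"linear": [0,0,0],"twist": 0},{"fingers": 0.7,"linear": [0,0,0],"twist": 0},{"fingers": 0.7,"linear": [0,0,0],"twist": 0},{"fingers": 0.7,"linear": [0,0,0],"twist": 0}]'

```text
clock: 7.57
eef_pos: [671.7, -178.1, 5.9]
tool_rot: [3.14, -0.0, 1.76]
force: [-0.1, -0.0, -0.6]
width: 59.7
gripper_force: 0.0
```

Emit:
drive_tool --motion '[{"fingers": 0.7,"linear": [0,0,-0.02],"twist": 0},{"fingers": 0.7,"linear": [0,0,-0.03],"twist": 0},{"fingers": 0.7,"linear": [0,0,-0.04],"twist": 0},{"fingers": 0.7,"linear": [0,-0.02,-0.04],"twist": 0.07},{"fingers": 0.7,"linear": [0,-0.03,-0.03],"twist": 0.07}]'

```text
clock: 7.98
eef_pos: [626.9, -184.8, 165.4]
tool_rot: [3.134, 0.0, 1.619]
force: [0.8, -0.2, 1.4]
width: 59.6
gripper_force: 0.0
```

Run:
```python
from h import *
go(541,-250,230,2.5)
```

```text
pos [ 626.9 -184.8  165.4] yaw 2.8 F [ 0.8 -0.2  1.4] w 59.6 gf 0.0 t 7.98
tool delta mm [-61.  -88.5 -65.3] twist 0.005
```

Emit:
drive_tool --motion '[{"fingers": 1,"linear": [-0.012,-0.018,-0.013],"twist": 0},{"fingers": 1,"linear": [-0.012,-0.018,-0.013],"twist": 0},{"fingers": 1,"linear": [-0.012,-0.018,-0.013],"twist": 0},{"fingers": 1,"linear": [-0.012,-0.018,-0.013],"twist": 0},{"fingers": 1,"linear": [-0.012,-0.017,-0.013],"twist": 0}]'

```text
clock: 8.4
eef_pos: [536.6, -250.5, 228.4]
tool_rot: [3.141, 0.0, 1.62]
force: [-0.4, -0.4, -0.2]
width: 85.3
gripper_force: 0.0
```

Emit:
drive_tool --motion '[{"fingers": 1,"linear": [0,0,0],"twist": 0},{"fingers": 1,"linear": [0,0,0],"twist": 0},{"fingers": 1,"linear": [0,0,0],"twist": 0}]'

```text
clock: 8.65
eef_pos: [538.0, -249.3, 227.5]
tool_rot: [3.14, -0.001, 1.621]
force: [-0.4, 1.1, 0.2]
width: 85.2
gripper_force: 0.0
```

Run:
```python
from h import *
import pickle
w=grab("wrist"); pickle.dump(w,open("w2.pkl","wb")); cv2.imwrite("pics/g.png",cv2.resize(w["color"][40:230,150:420],(800,563),interpolation=cv2.INTER_CUBIC))
print(-np.array(w["R"]).T@w["t"])
go(541,-250,230,2.5)
```

```text
[ 535.17079223 -182.61857182  370.10758544]
pos [ 538.  -248.9  227. ] yaw 2.9 F [0.4 0.6 0.2] w 85.6 gf 0.0 t 8.7
tool delta mm [-1.3  3.  -3. ] twist 0.007
```

View pics/g.png

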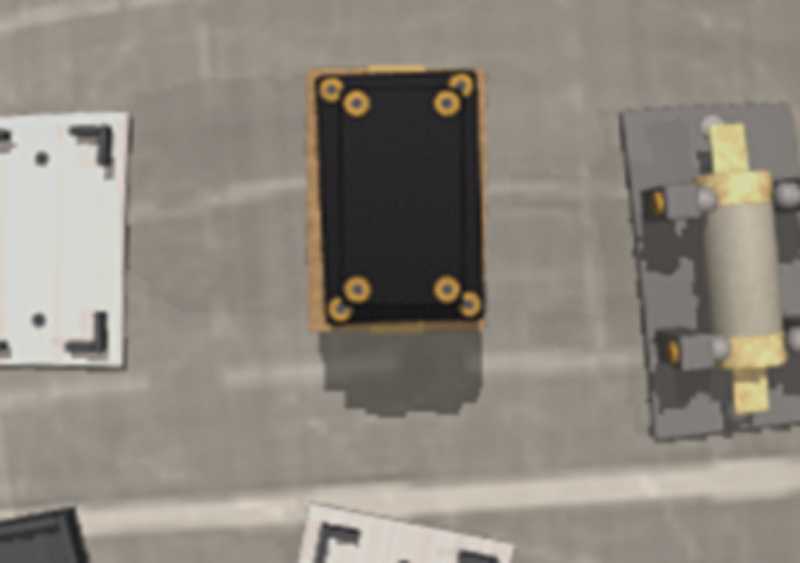

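The fuse sits straight between the posts at (740,265). The small block's inserts are at (356,103), (446,103), (357,289) and (447,289). The large block's inserts are at (331,89), (461,86), (340,309) and (470,303).

Run:
```python
from h import *
import pickle
w=pickle.load(open("w2.pkl","rb")); k=270/800
f=lambda L,z:np.round([onz(w,150+a*k,40+b*k,z,True)[:2] for a,b in L],1)
def rep(n,L,z):
    Q=f(L,z); e=(Q[0]+Q[1]-Q[2]-Q[3])/2; g=Q[1]-Q[0]; print(n,Q.mean(0),"yaw",np.degrees(np.arctan2(-e[0],e[1])),"size",np.linalg.norm(g),np.linalg.norm(e))
rep("small",[(356,103),(446,103),(357,289),(447,289)],77)
rep("large",[(331,89),(461,86),(340,309),(470,303)],61)
rep("carton",[(309,69),(486,69),(312,330),(485,328)],45)
Q=f([(728,125),(751,411)],21);print("fuse",Q.tolist(),Q.mean(0))
Q=f([(130,112),(123,369)],4);print("snest R edge",Q.tolist())
go(540,-165,80,2.6)
```

```text
small [ 540.475 -165.3  ] yaw 3.2690540948678355 size 26.941789101691054 56.99274076582036
large [ 540.45 -164.45] yaw 5.267697128044184 size 41.12468844866791 70.79901129253149
carton [ 539.975 -164.075] yaw 3.1959380135959057 size 58.892529237586615 88.78809041757796
fuse [[661.3, -123.9], [680.5, -231.9]] [ 670.9 -177.9]
snest R edge [[436.6, -130.9], [436.7, -231.4]]
pos [ 538.  -248.9  227. ] yaw 2.9 F [0.4 0.6 0.2] w 85.6 gf 0.0 t 8.7
tool delta mm [ 83.5   6.2 147.1] twist 0.005
```

Emit:
drive_tool --motion '[{"fingers": 1,"linear": [0.021,0.0015,0.02],"twist": 0},{"fingers": 1,"linear": [0.021,0.0015,0.03],"twist": 0},{"fingers": 1,"linear": [0.021,0.0015,0.03],"twist": 0},{"fingers": 1,"linear": [0.021,0.0015,0.02],"twist": 0},{"fingers": 1,"linear": [0,0,0],"twist": 0}]'

```text
clock: 9.12
eef_pos: [536.8, -157.7, 122.6]
tool_rot: [-3.133, -0.007, 1.628]
force: [-0.9, 0.4, -0.4]
width: 85.2
gripper_force: 0.0
```

Emit:
drive_tool --motion '[{"fingers": 1,"linear": [0,0,0],"twist": 0},{"fingers": 1,"linear": [0,0,0],"twist": 0},{"fingers": 1,"linear": [0,0,0],"twist": 0}]'

```text
clock: 9.37
eef_pos: [540.0, -167.2, 128.3]
tool_rot: [3.14, 0.001, 1.619]
force: [0.0, -0.9, -0.0]
width: 85.7
gripper_force: 0.0
```

Run:
```python
from h import *
go(540.5,-165.3,62.5,3.2)
```

```text
pos [ 540.  -167.2  128.3] yaw 2.8 F [ 0.  -0.9 -0. ] w 85.7 gf 0.0 t 9.37
tool delta mm [ 1.9  0.5 65.8] twist -0.008
```

Emit:
drive_tool --motion '[{"fingers": 1,"linear": [0.002,0.0005,0.02],"twist": -0.008},{"fingers": 1,"linear": [0,0,0.02],"twist": 0},{"fingers": 1,"linear": [0,0,0.015],"twist": 0},{"fingers": 1,"linear": [0,0,0.01],"twist": 0},{"fingers": 1,"linear": [0,0,0],"twist": 0}]'

```text
clock: 9.78
eef_pos: [538.6, -164.7, 61.4]
tool_rot: [-3.14, -0.0, 1.626]
force: [-0.3, 0.5, 0.3]
width: 85.5
gripper_force: 0.0
```

Emit:
drive_tool --motion '[{"fingers": 0.6,"linear": [0,0,0],"twist": 0},{"fingers": 0.6,"linear": [0,0,0],"twist": 0},{"fingers": 0,"linear": [0,0,0],"twist": 0},{"fingers": 0,"linear": [0,0,0],"twist": 0},{"fingers": 0,"linear": [0,0,0],"twist": 0}]'

```text
clock: 10.2
eef_pos: [540.2, -164.2, 63.8]
tool_rot: [3.14, 0.001, 1.628]
force: [-1.2, 0.4, 7.4]
width: 36.7
gripper_force: 60.8
```

Emit:
drive_tool --motion '[{"fingers": 0,"linear": [0,0,0],"twist": 0},{"fingers": 0,"linear": [0,0,0],"twist": 0}]'

```text
clock: 10.37
eef_pos: [540.3, -164.2, 63.8]
tool_rot: [3.139, 0.001, 1.628]
force: [-0.2, 0.1, 6.2]
width: 36.6
gripper_force: 60.7
```

Emit:
drive_tool --motion '[{"fingers": 0,"linear": [0,0,-0.003],"twist": 0},{"fingers": 0,"linear": [0,0,-0.005],"twist": 0},{"fingers": 0,"linear": [0,0,-0.01],"twist": 0},{"fingers": 0,"linear": [0,0,-0.02],"twist": 0},{"fingers": 0,"linear": [0,0,-0.02],"twist": 0}]'

```text
clock: 10.78
eef_pos: [538.8, -163.7, 121.3]
tool_rot: [-3.14, -0.0, 1.628]
force: [1.2, 0.1, -0.3]
width: 36.2
gripper_force: 60.1
```

Run:
```python
from h import *
go(402.3,-179.5,120,0.4)
a=grab("scene");b=grab("side");c=grab("wrist")
x=cv2.resize(a["color"][140:215,200:300],(400,300),interpolation=cv2.INTER_CUBIC)
y=cv2.resize(b["color"][135:225,225:345],(400,300),interpolation=cv2.INTER_CUBIC)
cv2.imwrite("pics/h.png",np.vstack([np.hstack([x,y]),cv2.resize(c["color"][210:321,130:430],(800,296))]))
```

```text
pos [ 538.8 -163.7  121.3] yaw 3.3 F [ 1.2  0.1 -0.3] w 36.2 gf 60.1 t 10.78
tool delta mm [  -7.9 -137.2    1.5] twist 0.05
```

View pics/h.png

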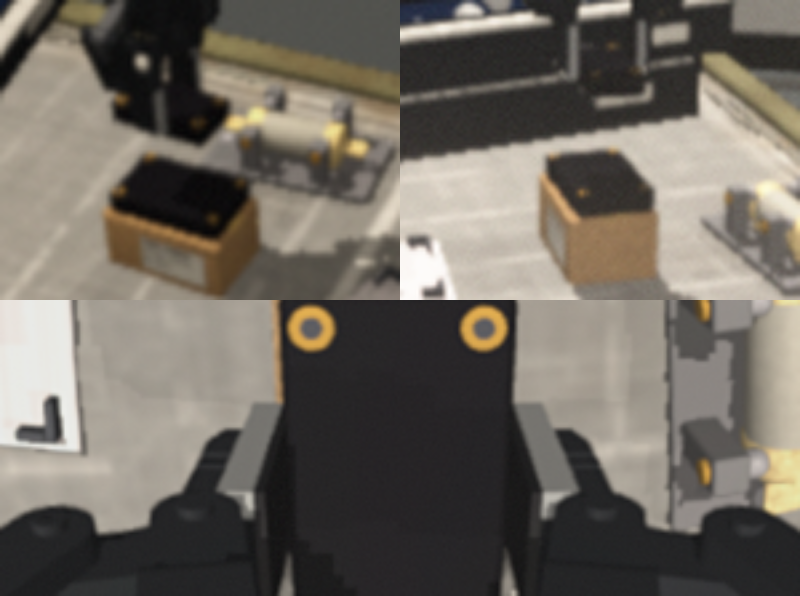

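The small block is held level and clear (wrist panel: inserts at (311,329) and (484,329)), and the large block stayed on the carton. I'll carry it to the small nest.

Emit:
drive_tool --motion '[{"fingers": 0,"linear": [-0.001,-0.023,0],"twist": 0.05},{"fingers": 0,"linear": [-0.001,-0.03,0],"twist": 0},{"fingers": 0,"linear": [-0.001,-0.03,0],"twist": 0},{"fingers": 0,"linear": [-0.001,-0.03,0],"twist": 0},{"fingers": 0,"linear": [-0.001,-0.024,0],"twist": 0}]'

```text
clock: 11.35
eef_pos: [399.2, -170.6, 120.1]
tool_rot: [-3.138, -0.001, 1.577]
force: [1.1, -0.4, -0.5]
width: 36.3
gripper_force: 60.2
```

Emit:
drive_tool --motion '[{"fingers": 0,"linear": [0,0,0],"twist": 0},{"fingers": 0,"linear": [0,0,0],"twist": 0},{"fingers": 0,"linear": [0,0,0],"twist": 0}]'

```text
clock: 11.6
eef_pos: [403.5, -171.2, 120.5]
tool_rot: [3.14, 0.0, 1.578]
force: [0.6, -0.1, -0.8]
width: 36.8
gripper_force: 60.3
```

Run:
```python
from h import *
go(402,-180,7.5,0.4)
```

```text
pos [ 403.5 -171.2  120.5] yaw 0.4 F [ 0.6 -0.1 -0.8] w 36.8 gf 60.3 t 11.6
tool delta mm [ -8.8  -1.7 113. ] twist 0.0
```

Emit:
drive_tool --motion '[{"fingers": 0,"linear": [-0.009,-0.0015,0.02],"twist": 0},{"fingers": 0,"linear": [0,0,0.025],"twist": 0},{"fingers": 0,"linear": [0,0,0.025],"twist": 0},{"fingers": 0,"linear": [0,0,0.02],"twist": 0},{"fingers": 0,"linear": [0,0,0],"twist": 0}]'

```text
clock: 12.02
eef_pos: [397.2, -179.5, 41.7]
tool_rot: [-3.127, -0.002, 1.58]
force: [0.5, 0.5, 0.6]
width: 36.3
gripper_force: 61.1
```

Emit:
drive_tool --motion '[{"fingers": 0,"linear": [0,0,0],"twist": 0},{"fingers": 0,"linear": [0,0,0.006],"twist": 0},{"fingers": 0,"linear": [0,0,0.006],"twist": 0},{"fingers": 0,"linear": [0,0,0.006],"twist": 0},{"fingers": 0,"linear": [0,0,0],"twist": 0}]'

```text
clock: 12.43
eef_pos: [397.3, -180.0, 27.8]
tool_rot: [-3.129, -0.001, 1.579]
force: [0.1, -0.1, -0.4]
width: 36.1
gripper_force: 61.1
```

Emit:
drive_tool --motion '[{"fingers": 0,"linear": [0,0,0],"twist": 0},{"fingers": 0,"linear": [0,0,0],"twist": 0}]'

```text
clock: 12.6
eef_pos: [397.1, -180.0, 28.3]
tool_rot: [-3.129, -0.0, 1.578]
force: [0.7, -0.3, -0.6]
width: 36.1
gripper_force: 61.1
```

Run:
```python
from h import *
s=monitor.read_state();print(np.round(s["qpos"],3),np.round(s["tool_rot"],4))
go(402,-180,7.5,0.4)
```

```text
[ 0.486  0.73  -0.187  2.233  0.578  0.236 -0.213] [-3.1289e+00 -5.0000e-04  1.5782e+00]
pos [ 397.1 -180.    28.3] yaw 0.4 F [ 0.7 -0.3 -0.6] w 36.1 gf 61.1 t 12.6
tool delta mm [-0.   5.2 20.8] twist 0.0
```

Joint 6 is near its lower limit (0.236 against 0.23), so the arm is lagging here. I'll continue in small steps to see whether it still follows.

Emit:
drive_tool --motion '[{"fingers": 0,"linear": [-0.002,0.003,0],"twist": 0},{"fingers": 0,"linear": [-0.002,0.003,0],"twist": 0},{"fingers": 0,"linear": [0,0.002,0],"twist": 0},{"fingers": 0,"linear": [0,0,0.003],"twist": 0},{"fingers": 0,"linear": [0,0,0.003],"twist": 0}]'

```text
clock: 13.02
eef_pos: [404.6, -183.8, 21.5]
tool_rot: [-3.128, -0.001, 1.578]
force: [0.3, 0.3, -1.1]
width: 36.5
gripper_force: 61.1
```

Run:
```python
from h import *
s=monitor.read_state();print(np.round(s["qpos"],3),np.round(s["tool_rot"],4))
go(404,-182,7.5,0.4)
```

```text
[ 0.5    0.75  -0.205  2.212  0.62   0.248 -0.25 ] [-3.1281e+00 -9.0000e-04  1.5785e+00]
pos [ 404.6 -183.8   21.5] yaw 0.4 F [ 0.3  0.3 -1.1] w 36.5 gf 61.1 t 13.02
tool delta mm [ 1.8 -0.4 14. ] twist 0.001
```

Emit:
drive_tool --motion '[{"fingers": 0,"linear": [0.001,0,0.003],"twist": 0},{"fingers": 0,"linear": [0.001,0,0.003],"twist": 0},{"fingers": 0,"linear": [0.001,0,0.003],"twist": 0},{"fingers": 0,"linear": [0,0,0],"twist": 0}]'

```text
clock: 13.35
eef_pos: [403.4, -180.2, 11.9]
tool_rot: [-3.126, -0.002, 1.579]
force: [-0.5, -0.1, -1.0]
width: 36.3
gripper_force: 61.1
```

Run:
```python
from h import *
s=monitor.read_state();print(np.round(s["qpos"],3),np.round(s["tool_rot"],4))
go(403,-180.5,7,0.4)
```

```text
[ 0.508  0.773 -0.225  2.218  0.734  0.24  -0.369] [-3.1261e+00 -2.0000e-03  1.5790e+00]
pos [ 403.4 -180.2   11.9] yaw 0.5 F [-0.5 -0.1 -1. ] w 36.3 gf 61.1 t 13.35
tool delta mm [-0.3 -0.4  4.9] twist 0.001
```

Emit:
drive_tool --motion '[{"fingers": 0,"linear": [0,0,0.002],"twist": 0},{"fingers": 0,"linear": [0,0,0.002],"twist": 0},{"fingers": 0,"linear": [0,0,0],"twist": 0},{"fingers": 0,"linear": [0,0,0],"twist": 0}]'

```text
clock: 13.68
eef_pos: [403.8, -180.7, 8.5]
tool_rot: [-3.127, -0.001, 1.578]
force: [-0.3, -0.3, -0.7]
width: 36.5
gripper_force: 61.1
```

Emit:
drive_tool --motion '[{"fingers": 0,"linear": [0,0,0.001],"twist": 0},{"fingers": 0,"linear": [0,0,0.001],"twist": 0},{"fingers": 0,"linear": [0,0,0],"twist": 0},{"fingers": 0,"linear": [0,0,0],"twist": 0}]'

```text
clock: 14.02
eef_pos: [404.1, -180.7, 7.0]
tool_rot: [-3.128, -0.001, 1.579]
force: [-1.0, 0.7, 5.4]
width: 36.3
gripper_force: 61.8
```

Emit:
drive_tool --motion '[{"fingers": 0.65,"linear": [0,0,0],"twist": 0},{"fingers": 0.65,"linear": [0,0,0],"twist": 0},{"fingers": 0.65,"linear": [0,0,0],"twist": 0},{"fingers": 0.65,"linear": [0,0,0],"twist": 0}]'

```text
clock: 14.35
eef_pos: [404.0, -180.7, 6.5]
tool_rot: [-3.127, -0.001, 1.578]
force: [0.3, -0.2, -0.3]
width: 55.3
gripper_force: 0.0
```

Emit:
drive_tool --motion '[{"fingers": 0.65,"linear": [0,0,-0.01],"twist": 0},{"fingers": 0.65,"linear": [0,0,-0.025],"twist": 0},{"fingers": 0.65,"linear": [0,0,-0.03],"twist": 0},{"fingers": 0.8,"linear": [0,0,-0.035],"twist": 0},{"fingers": 1,"linear": [0,0,-0.035],"twist": 0}]'

```text
clock: 14.77
eef_pos: [405.1, -180.4, 142.7]
tool_rot: [-3.126, -0.002, 1.579]
force: [1.5, -1.3, 0.3]
width: 77.6
gripper_force: 0.0
```

Emit:
drive_tool --motion '[{"fingers": 1,"linear": [-0.014,0.027,-0.017],"twist": 0},{"fingers": 1,"linear": [-0.014,0.027,-0.017],"twist": 0},{"fingers": 1,"linear": [-0.014,0.027,-0.017],"twist": 0},{"fingers": 1,"linear": [-0.014,0.027,-0.017],"twist": 0},{"fingers": 1,"linear": [-0.014,0.027,-0.017],"twist": -0.05}]'

```text
clock: 15.18
eef_pos: [543.3, -250.8, 225.6]
tool_rot: [-3.127, -0.002, 1.628]
force: [1.5, -0.9, -0.0]
width: 85.6
gripper_force: 0.0
```

Emit:
drive_tool --motion '[{"fingers": 1,"linear": [0,0,0],"twist": 0},{"fingers": 1,"linear": [0,0,0],"twist": 0},{"fingers": 1,"linear": [0,0,0],"twist": 0}]'

```text
clock: 15.43
eef_pos: [541.2, -249.3, 223.6]
tool_rot: [-3.125, -0.003, 1.628]
force: [0.6, 0.4, 0.2]
width: 85.4
gripper_force: 0.0
```

Run:
```python
from h import *
import pickle
w=grab("wrist"); pickle.dump(w,open("w3.pkl","wb")); cv2.imwrite("pics/i.png",cv2.resize(w["color"][60:260,80:340],(780,600),interpolation=cv2.INTER_CUBIC))
s=monitor.read_state();print(np.round(s["qpos"],3),np.round(s["tool_rot"],4))
go(540,-250,230,2.5)
```

```text
[ 0.786  0.641 -0.665  1.656  0.45   1.021  0.029] [-3.1245e+00 -2.8000e-03  1.6289e+00]
pos [ 540.9 -249.2  223.5] yaw 3.3 F [ 0.3  0.4 -0.4] w 85.6 gf 0.0 t 15.48
tool delta mm [-0.8 -1.  -6.5] twist 0.014
```

View pics/i.png

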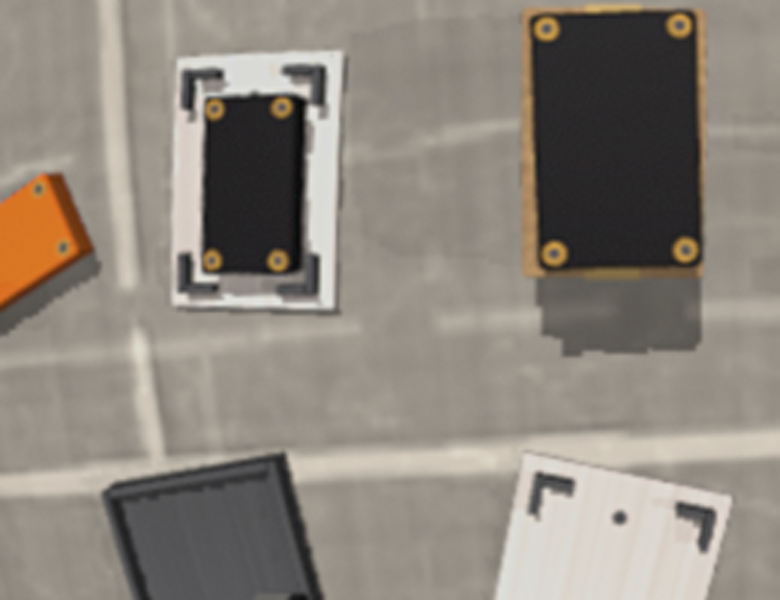

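The small block lies flat inside its nest, with inserts at (215,109), (281,107), (212,260) and (278,260). The large block's inserts are at (546,28), (679,25), (554,252) and (685,249).

Run:
```python
from h import *
import pickle
w=pickle.load(open("w3.pkl","rb"))
f=lambda L,z:np.round([onz(w,80+a/3,60+b/3,z,True)[:2] for a,b in L],1)
def rep(n,L,z):
    Q=f(L,z); e=(Q[0]+Q[1]-Q[2]-Q[3])/2; g=Q[1]-Q[0]; print(n,Q.mean(0),"yaw",np.degrees(np.arctan2(-e[0],e[1])),"size",np.linalg.norm(g),np.linalg.norm(e))
rep("small",[(215,109),(281,107),(212,260),(278,260)],20)
rep("snest",[(178,57),(346,51),(170,306),(336,312)],4)
rep("large",[(546,28),(679,25),(554,252),(685,249)],61)
rep("carton",[(524,12),(704,10),(524,274),(702,274)],45)
Q=f([(526,452),(731,495)],4); e=Q[1]-Q[0]; print("lnest top corners",Q.tolist(),np.degrees(np.arctan2(e[1],e[0])))
a=np.arctan2(e[1],e[0]); print("lnest c",Q.mean(0)+57*np.array([np.sin(a),-np.cos(a)]))
Q=f([(104,492),(285,454)],14); e=Q[1]-Q[0];a=np.arctan2(e[1],e[0]); print("tray",np.degrees(a),np.linalg.norm(e),Q.mean(0)+57.5*np.array([np.sin(a),-np.cos(a)]))
go(541,-164.5,125,5)
```

```text
small [ 404.975 -182.   ] yaw 0.5547833430661087 size 26.600751869073196 56.80266278969675
snest [ 401.825 -180.775] yaw -0.3149661299612424 size 70.20007122503507 100.05151173270697
large [ 540.25 -164.2 ] yaw 5.187101144695993 size 41.0494823353474 70.78990040959233
carton [ 539.5   -164.425] yaw 3.203389238402138 size 58.45836124969642 87.68701443201269
lnest top corners [[512.9, -281.9], [593.6, -294.2]] -8.666117917433535
lnest c [ 544.66145409 -344.39924027]
tray 14.662665213542162 86.51762826152827 [ 391.60483727 -352.57739174]
pos [ 540.9 -249.2  223.5] yaw 3.3 F [ 0.3  0.4 -0.4] w 85.6 gf 0.0 t 15.48
tool delta mm [84.2  6.7 98.7] twist -0.029
```

Emit:
drive_tool --motion '[{"fingers": 1,"linear": [0.021,0.0015,0.02],"twist": -0.031},{"fingers": 1,"linear": [0.021,0.001,0.025],"twist": 0},{"fingers": 1,"linear": [0.021,0.001,0.025],"twist": 0},{"fingers": 1,"linear": [0.021,0.001,0.025],"twist": 0},{"fingers": 1,"linear": [0,0,0],"twist": 0}]'

```text
clock: 15.9
eef_pos: [534.0, -159.5, 125.5]
tool_rot: [-3.118, -0.008, 1.666]
force: [-1.2, 0.9, 0.1]
width: 85.5
gripper_force: 0.0
```

Emit:
drive_tool --motion '[{"fingers": 1,"linear": [0,0,0],"twist": 0},{"fingers": 1,"linear": [0,0,0],"twist": 0},{"fingers": 1,"linear": [0,0,0],"twist": 0}]'

```text
clock: 16.15
eef_pos: [539.1, -167.0, 130.4]
tool_rot: [-3.128, -0.001, 1.658]
force: [1.3, -0.5, 0.3]
width: 85.6
gripper_force: 0.0
```

Run:
```python
from h import *
go(540.4,-164.3,46,5.2)
```

```text
pos [ 539.1 -167.   130.4] yaw 5.0 F [ 1.3 -0.5  0.3] w 85.6 gf 0.0 t 16.15
tool delta mm [ 2.5  2.6 84.4] twist -0.004
```

Emit:
drive_tool --motion '[{"fingers": 1,"linear": [0.002,0.002,0.02],"twist": -0.004},{"fingers": 1,"linear": [0,0,0.025],"twist": 0},{"fingers": 1,"linear": [0,0,0.02],"twist": 0},{"fingers": 1,"linear": [0,0,0.014],"twist": 0},{"fingers": 1,"linear": [0,0,0.003],"twist": 0}]'

```text
clock: 16.57
eef_pos: [538.4, -164.7, 46.2]
tool_rot: [-3.125, -0.002, 1.662]
force: [-0.5, -0.3, 0.9]
width: 85.5
gripper_force: 0.0
```

Emit:
drive_tool --motion '[{"fingers": 1,"linear": [0,0,0],"twist": 0},{"fingers": 1,"linear": [0,0,0],"twist": 0}]'

```text
clock: 16.73
eef_pos: [540.4, -164.1, 48.7]
tool_rot: [-3.129, -0.002, 1.662]
force: [0.9, 0.6, 1.6]
width: 85.2
gripper_force: 0.0
```

Emit:
drive_tool --motion '[{"fingers": 0.75,"linear": [0,0,0.002],"twist": 0},{"fingers": 0.7,"linear": [0,0,0],"twist": 0},{"fingers": 0,"linear": [0,0,0],"twist": 0},{"fingers": 0,"linear": [0,0,0],"twist": 0},{"fingers": 0,"linear": [0,0,0],"twist": 0}]'

```text
clock: 17.15
eef_pos: [540.2, -163.7, 46.8]
tool_rot: [-3.129, -0.001, 1.663]
force: [0.1, -0.2, 5.2]
width: 50.4
gripper_force: 63.0
```

Emit:
drive_tool --motion '[{"fingers": 0,"linear": [0,0,0],"twist": 0},{"fingers": 0,"linear": [0,0,-0.002],"twist": 0},{"fingers": 0,"linear": [0,0,-0.003],"twist": 0},{"fingers": 0,"linear": [0,0,0],"twist": 0}]'

```text
clock: 17.48
eef_pos: [540.0, -163.5, 51.3]
tool_rot: [-3.128, -0.002, 1.663]
force: [0.5, 0.7, -0.7]
width: 50.1
gripper_force: 62.4
```

Emit:
drive_tool --motion '[{"fingers": 0,"linear": [0,0,-0.015],"twist": 0},{"fingers": 0,"linear": [0,0,-0.02],"twist": 0},{"fingers": 0,"linear": [0,0,-0.02],"twist": 0},{"fingers": 0,"linear": [-0.02,0,0],"twist": 0.08},{"fingers": 0,"linear": [-0.035,0,0],"twist": 0.08}]'

```text
clock: 17.9
eef_pos: [545.0, -213.7, 107.6]
tool_rot: [-3.131, -0.003, 1.508]
force: [0.2, 0.5, -1.7]
width: 50.7
gripper_force: 62.7
```

Emit:
drive_tool --motion '[{"fingers": 0,"linear": [-0.035,0,0],"twist": 0.08},{"fingers": 0,"linear": [-0.035,0,0],"twist": 0},{"fingers": 0,"linear": [-0.035,0,0],"twist": 0},{"fingers": 0,"linear": [0,0,0],"twist": 0},{"fingers": 0,"linear": [0,0,0],"twist": 0}]'

```text
clock: 18.32
eef_pos: [528.5, -325.9, 105.1]
tool_rot: [-3.127, 0.002, 1.418]
force: [0.2, 1.4, -1.1]
width: 50.5
gripper_force: 62.7
```

Run:
```python
from h import *
go(545.4,-344.2,6,-8.6)
```

```text
pos [ 528.5 -325.9  105.1] yaw -8.8 F [ 0.2  1.4 -1.1] w 50.5 gf 62.7 t 18.32
tool delta mm [-15.3  21.   98.8] twist -0.003
```

Emit:
drive_tool --motion '[{"fingers": 0,"linear": [-0.015,0.021,0.01],"twist": -0.003},{"fingers": 0,"linear": [0,0,0.025],"twist": 0},{"fingers": 0,"linear": [0,0,0.025],"twist": 0},{"fingers": 0,"linear": [0,0,0.015],"twist": 0},{"fingers": 0,"linear": [0,0,0],"twist": 0}]'

```text
clock: 18.73
eef_pos: [545.2, -337.8, 26.8]
tool_rot: [-3.121, -0.002, 1.428]
force: [-1.1, 0.0, -1.3]
width: 50.5
gripper_force: 62.7
```

Emit:
drive_tool --motion '[{"fingers": 0,"linear": [0,0,0],"twist": 0},{"fingers": 0,"linear": [0,0,0],"twist": 0}]'

```text
clock: 18.9
eef_pos: [548.8, -339.9, 31.6]
tool_rot: [-3.129, 0.001, 1.427]
force: [-0.1, -0.3, -0.9]
width: 50.3
gripper_force: 62.7
```

Run:
```python
from h import *
go(545.4,-344.2,6,-8.6)
```

```text
pos [ 548.8 -339.9   31.6] yaw -8.2 F [-0.1 -0.3 -0.9] w 50.3 gf 62.7 t 18.9
tool delta mm [-4.7 -2.4 25.6] twist 0.007
```

Emit:
drive_tool --motion '[{"fingers": 0,"linear": [-0.005,-0.002,0.005],"twist": 0.007},{"fingers": 0,"linear": [0,0,0.006],"twist": 0},{"fingers": 0,"linear": [0,0,0.006],"twist": 0},{"fingers": 0,"linear": [0,0,0.004],"twist": 0},{"fingers": 0,"linear": [0,0,0],"twist": 0}]'

```text
clock: 19.32
eef_pos: [543.8, -344.8, 8.3]
tool_rot: [-3.126, 0.001, 1.419]
force: [-1.0, 0.4, -1.9]
width: 50.6
gripper_force: 62.7
```

Emit:
drive_tool --motion '[{"fingers": 0,"linear": [0,0,0.001],"twist": 0},{"fingers": 0,"linear": [0,0,0],"twist": 0}]'

```text
clock: 19.48
eef_pos: [544.7, -344.9, 8.3]
tool_rot: [-3.127, 0.001, 1.42]
force: [0.2, -0.6, -0.0]
width: 50.4
gripper_force: 62.7
```

Emit:
drive_tool --motion '[{"fingers": 0,"linear": [0,0,0.001],"twist": 0},{"fingers": 0,"linear": [0,0,0.001],"twist": 0},{"fingers": 0,"linear": [0,0,0],"twist": 0},{"fingers": 0,"linear": [0,0,0],"twist": 0}]'

```text
clock: 19.82
eef_pos: [544.6, -345.1, 6.4]
tool_rot: [-3.127, 0.001, 1.419]
force: [0.2, -0.5, -1.0]
width: 50.4
gripper_force: 62.7
```

Emit:
drive_tool --motion '[{"fingers": 0,"linear": [0,0,0.001],"twist": 0},{"fingers": 0,"linear": [0,0,0.0005],"twist": 0},{"fingers": 0,"linear": [0,0,0],"twist": 0},{"fingers": 0,"linear": [0,0,0],"twist": 0}]'

```text
clock: 20.15
eef_pos: [544.7, -345.1, 5.9]
tool_rot: [-3.128, 0.002, 1.419]
force: [-1.9, 1.0, 5.8]
width: 50.4
gripper_force: 63.4
```

Emit:
drive_tool --motion '[{"fingers": 0.85,"linear": [0,0,0],"twist": 0},{"fingers": 0.85,"linear": [0,0,0],"twist": 0},{"fingers": 0.85,"linear": [0,0,0],"twist": 0},{"fingers": 0.85,"linear": [0,0,0],"twist": 0}]'

```text
clock: 20.48
eef_pos: [544.6, -345.1, 4.8]
tool_rot: [-3.127, 0.001, 1.42]
force: [-0.2, 0.5, 1.0]
width: 72.8
gripper_force: 0.0
```

Emit:
drive_tool --motion '[{"fingers": 0.85,"linear": [0,0,-0.01],"twist": 0},{"fingers": 0.85,"linear": [0,0,-0.025],"twist": 0},{"fingers": 1,"linear": [0,0,-0.035],"twist": 0},{"fingers": 1,"linear": [0,0,-0.035],"twist": 0},{"fingers": 1,"linear": [0,0,-0.035],"twist": 0}]'

```text
clock: 20.9
eef_pos: [546.4, -344.9, 146.9]
tool_rot: [-3.127, 0.001, 1.42]
force: [0.5, -0.2, -0.1]
width: 85.7
gripper_force: 0.0
```

Emit:
drive_tool --motion '[{"fingers": 1,"linear": [0.02,-0.002,-0.02],"twist": -0.07},{"fingers": 1,"linear": [0.022,-0.001,-0.02],"twist": -0.07},{"fingers": 1,"linear": [0.022,0,-0.02],"twist": -0.066},{"fingers": 1,"linear": [0.022,0,-0.02],"twist": 0},{"fingers": 1,"linear": [0,0,0],"twist": 0}]'

```text
clock: 21.32
eef_pos: [551.6, -253.2, 230.4]
tool_rot: [-3.135, -0.002, 1.633]
force: [0.9, 1.5, 0.4]
width: 85.4
gripper_force: 0.0
```

Emit:
drive_tool --motion '[{"fingers": 1,"linear": [0,0,0],"twist": 0},{"fingers": 1,"linear": [0,0,0],"twist": 0},{"fingers": 1,"linear": [0,0,0],"twist": 0}]'

```text
clock: 21.57
eef_pos: [547.5, -260.8, 224.0]
tool_rot: [-3.126, -0.001, 1.623]
force: [0.1, -1.2, -0.5]
width: 85.1
gripper_force: 0.0
```

Run:
```python
from h import *
import pickle
w=grab("wrist"); pickle.dump(w,open("w4.pkl","wb")); cv2.imwrite("pics/j.png",cv2.resize(w["color"][60:300,80:400],(800,600),interpolation=cv2.INTER_CUBIC))
s=monitor.read_state();print(np.round(s["qpos"],3),np.round(s["tool_rot"],4))
go(540,-250,230,3.2)
```

```text
[ 0.795  0.656 -0.668  1.626  0.457  1.038  0.037] [-3.1255e+00 -1.8000e-03  1.6234e+00]
pos [ 547.6 -260.7  223.9] yaw 3.0 F [-0.3  0.2  0.5] w 85.4 gf 0.0 t 21.62
tool delta mm [11.1 -7.1 -6. ] twist -0.003
```

View pics/j.png

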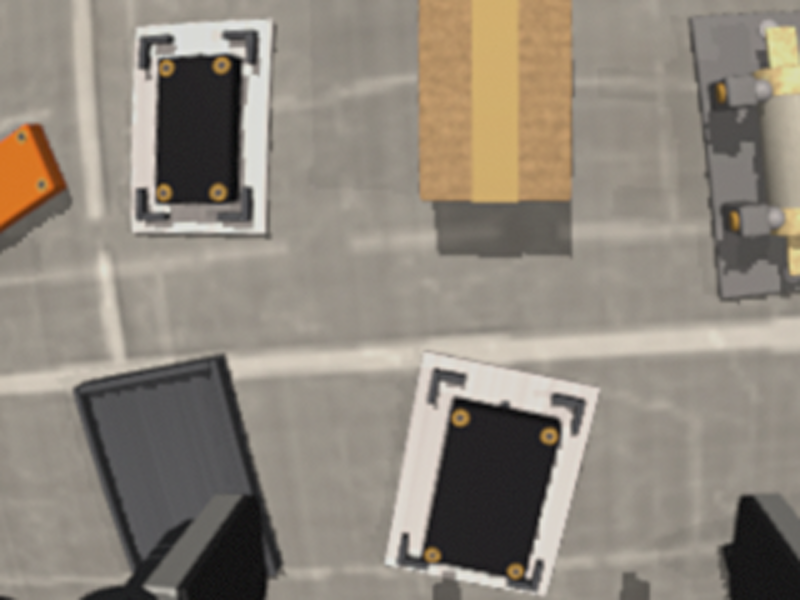

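Both blocks lie flat in their nests. The carton spans columns 419–572 with its lower edge at row 200. The tray's outer corners are about (77,388), (224,354) and (283,577).

Run:
```python
from h import *
import pickle
w=pickle.load(open("w4.pkl","rb"))
f=lambda L,z:np.round([onz(w,80+a/2.5,60+b/2.5,z,True)[:2] for a,b in L],1)
c,m=blob(w,(8,60,60),(30,255,255),(235,10,320,145)); print("carton",wrect(w,c,45),c.min(0),c.max(0))
Q=f([(419,200),(572,200)],45);print("carton front",Q.tolist())
Q=f([(77,388),(224,354),(283,577)],14); print("tray",Q.tolist(),(Q[0]+Q[2])/2)
e=Q[1]-Q[0];print(np.degrees(np.arctan2(e[1],e[0])),np.linalg.norm(e)); e=Q[1]-Q[2];print(np.degrees(np.arctan2(-e[0],e[1])),np.linalg.norm(e))
Q=f([(92,396),(218,367)],4); e=Q[1]-Q[0];a=np.arctan2(e[1],e[0]);print("inner?",np.degrees(a),np.linalg.norm(e))
Q=f([(460,418),(549,436),(432,555),(515,571)],20);print("large",Q.mean(0))
go(540,-164.5,30,3.2)
```

```text
carton (array([ 539.8, -165.5]), array([60. , 91.5]), 3.2) [248.  51.] [309. 142.]
carton front [[511.8, -210.6], [572.0, -207.3]]
tray [[336.5, -307.5], [418.7, -285.9], [443.6, -400.9]] [ 390.05 -354.2 ]
14.722975061750239 84.99058771416985
12.217191036943033 117.6648205709761
inner? 15.02016368932147 74.85753135122745
large [ 545.6   -346.025]
pos [ 547.6 -260.7  223.9] yaw 3.0 F [-0.3  0.2  0.5] w 85.4 gf 0.0 t 21.62
tool delta mm [ 96.1   0.6 194.1] twist -0.003
```

Emit:
drive_tool --motion '[{"fingers": 1,"linear": [0.024,0,0.02],"twist": -0.003},{"fingers": 1,"linear": [0.024,0,0.025],"twist": 0},{"fingers": 1,"linear": [0.024,0,0.025],"twist": 0},{"fingers": 1,"linear": [0.024,0,0.025],"twist": 0},{"fingers": 1,"linear": [0,0,0],"twist": 0}]'

```text
clock: 22.03
eef_pos: [538.0, -157.6, 125.5]
tool_rot: [-3.119, -0.008, 1.634]
force: [-0.9, 0.6, 0.7]
width: 85.4
gripper_force: 0.0
```

Emit:
drive_tool --motion '[{"fingers": 1,"linear": [0,0,0],"twist": 0},{"fingers": 1,"linear": [0,0,0],"twist": 0},{"fingers": 1,"linear": [0,0,0],"twist": 0}]'

```text
clock: 22.28
eef_pos: [542.3, -165.1, 130.5]
tool_rot: [-3.128, -0.001, 1.626]
force: [-0.8, -0.1, 0.2]
width: 85.8
gripper_force: 0.0
```

Run:
```python
from h import *
go(540,-165,14.5,3.2)
```

```text
pos [ 542.3 -165.1  130.5] yaw 3.2 F [-0.8 -0.1  0.2] w 85.8 gf 0.0 t 22.28
tool delta mm [ 1.00e-01 -8.00e-01  1.16e+02] twist -0.001
```

Emit:
drive_tool --motion '[{"fingers": 1,"linear": [0,-0.001,0.02],"twist": 0},{"fingers": 1,"linear": [0,0,0.028],"twist": 0},{"fingers": 1,"linear": [0,0,0.028],"twist": 0},{"fingers": 1,"linear": [0,0,0.025],"twist": 0},{"fingers": 1,"linear": [0,0,0.013],"twist": 0}]'

```text
clock: 22.7
eef_pos: [538.2, -164.9, 14.3]
tool_rot: [-3.126, -0.001, 1.626]
force: [-0.1, 0.3, 0.1]
width: 85.2
gripper_force: 0.0
```

Emit:
drive_tool --motion '[{"fingers": 1,"linear": [0,0,0],"twist": 0},{"fingers": 1,"linear": [0,0,0],"twist": 0},{"fingers": 1,"linear": [0,0,0],"twist": 0}]'

```text
clock: 22.95
eef_pos: [540.5, -163.8, 17.6]
tool_rot: [-3.13, -0.001, 1.628]
force: [-0.3, 1.1, -0.6]
width: 85.7
gripper_force: 0.0
```

Emit:
drive_tool --motion '[{"fingers": 0.8,"linear": [-0.001,0,0.003],"twist": 0},{"fingers": 0.75,"linear": [0,0,0],"twist": 0},{"fingers": 0,"linear": [0,0,0],"twist": 0},{"fingers": 0,"linear": [0,0,0],"twist": 0},{"fingers": 0,"linear": [0,0,0],"twist": 0}]'

```text
clock: 23.37
eef_pos: [539.8, -164.7, 14.4]
tool_rot: [-3.129, -0.001, 1.628]
force: [-1.4, -1.0, 6.3]
width: 59.1
gripper_force: 65.8
```

Emit:
drive_tool --motion '[{"fingers": 0,"linear": [0,0,0],"twist": 0},{"fingers": 0,"linear": [0,0,-0.005],"twist": 0},{"fingers": 0,"linear": [0,0,-0.01],"twist": 0},{"fingers": 0,"linear": [0,0,-0.02],"twist": 0},{"fingers": 0,"linear": [0,0,-0.02],"twist": 0}]'

```text
clock: 23.78
eef_pos: [539.4, -164.1, 69.0]
tool_rot: [-3.126, -0.002, 1.629]
force: [1.4, 0.8, -0.7]
width: 59.0
gripper_force: 64.9
```

Emit:
drive_tool --motion '[{"fingers": 0,"linear": [0,0,-0.02],"twist": 0},{"fingers": 0,"linear": [-0.02,-0.016,-0.01],"twist": -0.06},{"fingers": 0,"linear": [-0.027,-0.018,0],"twist": -0.06},{"fingers": 0,"linear": [-0.027,-0.016,0],"twist": -0.06},{"fingers": 0,"linear": [-0.027,-0.015,0],"twist": 0}]'

```text
clock: 24.2
eef_pos: [490.4, -274.5, 99.9]
tool_rot: [-3.128, -0.004, 1.812]
force: [0.2, -0.1, -1.6]
width: 58.8
gripper_force: 64.8
```

Emit:
drive_tool --motion '[{"fingers": 0,"linear": [-0.027,-0.015,0],"twist": 0},{"fingers": 0,"linear": [-0.027,-0.015,0],"twist": 0},{"fingers": 0,"linear": [-0.02,-0.01,0],"twist": 0},{"fingers": 0,"linear": [0,0,0],"twist": 0},{"fingers": 0,"linear": [0,0,0],"twist": 0}]'

```text
clock: 24.62
eef_pos: [469.3, -356.4, 99.4]
tool_rot: [-3.128, -0.004, 1.805]
force: [1.2, 0.5, -0.3]
width: 58.7
gripper_force: 64.8
```

Run:
```python
from h import *
go(390,-353,60,13.5); print(np.round(monitor.read_state()["qpos"],2))
```

```text
pos [ 469.3 -356.4   99.4] yaw 13.4 F [ 1.2  0.5 -0.3] w 58.7 gf 64.8 t 24.62
tool delta mm [ 21.5 -75.8  40.5] twist -0.002
[ 0.99  0.8  -0.64  1.78  0.65  0.8   0.25]
```

Emit:
drive_tool --motion '[{"fingers": 0,"linear": [0.005,-0.019,0],"twist": 0},{"fingers": 0,"linear": [0.005,-0.019,0],"twist": 0},{"fingers": 0,"linear": [0.006,-0.019,0.01],"twist": 0},{"fingers": 0,"linear": [0.006,-0.019,0.02],"twist": 0},{"fingers": 0,"linear": [0,0,0.01],"twist": 0}]'

```text
clock: 25.03
eef_pos: [385.4, -349.5, 59.2]
tool_rot: [-3.122, -0.008, 1.808]
force: [-0.8, -0.7, -0.7]
width: 59.0
gripper_force: 64.9
```

Emit:
drive_tool --motion '[{"fingers": 0,"linear": [0,0,0],"twist": 0},{"fingers": 0,"linear": [0,0,0],"twist": 0},{"fingers": 0,"linear": [0,0,0],"twist": 0}]'

```text
clock: 25.28
eef_pos: [393.0, -350.6, 61.0]
tool_rot: [-3.131, -0.003, 1.81]
force: [0.8, -0.5, -1.3]
width: 59.1
gripper_force: 64.9
```

Run:
```python
from h import *
import pickle
go(390,-353,18.5,13.5)
w=grab("wrist"); a=grab("scene");b=grab("side")
pickle.dump((w,a,b),open("w5.pkl","wb"))
x=cv2.resize(a["color"][220:310,220:340],(400,300),interpolation=cv2.INTER_CUBIC)
y=cv2.resize(b["color"][180:285,160:300],(400,300),interpolation=cv2.INTER_CUBIC)
cv2.imwrite("pics/k.png",np.vstack([np.hstack([x,y]),cv2.resize(w["color"][210:321,130:430],(800,296))]))
```

```text
pos [ 393.  -350.6   61. ] yaw 13.7 F [ 0.8 -0.5 -1.3] w 59.1 gf 64.9 t 25.28
tool delta mm [-1.8 -3.  42.5] twist 0.004
```

View pics/k.png

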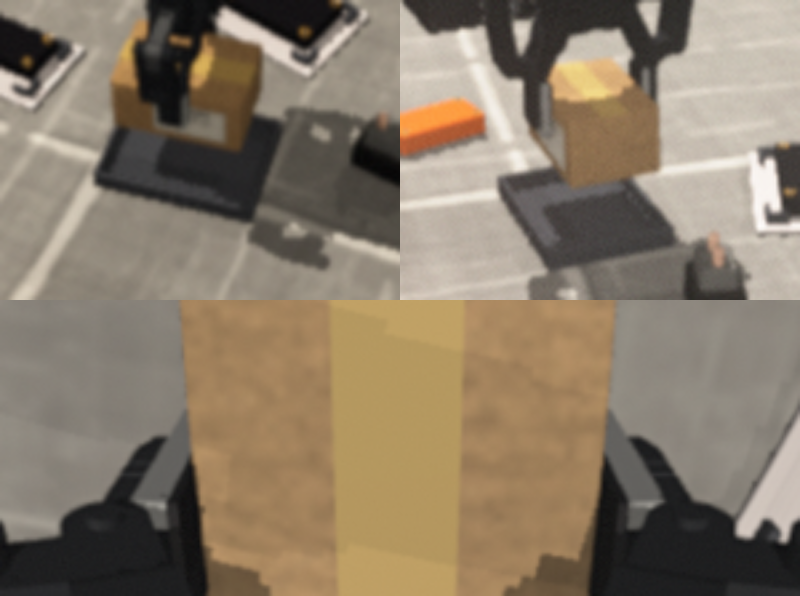

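The carton is held upright over the tray and lined up with it. I'll lower it now.

Emit:
drive_tool --motion '[{"fingers": 0,"linear": [-0.002,-0.003,0.008],"twist": 0.004},{"fingers": 0,"linear": [0,0,0.01],"twist": 0},{"fingers": 0,"linear": [0,0,0.01],"twist": 0},{"fingers": 0,"linear": [0,0,0.008],"twist": 0},{"fingers": 0,"linear": [0,0,0],"twist": 0}]'

```text
clock: 25.85
eef_pos: [386.4, -352.9, 22.0]
tool_rot: [-3.126, -0.007, 1.805]
force: [0.0, 0.4, -2.0]
width: 59.2
gripper_force: 64.9
```

Emit:
drive_tool --motion '[{"fingers": 0,"linear": [0,0,0],"twist": 0},{"fingers": 0,"linear": [0,0,0.002],"twist": 0},{"fingers": 0,"linear": [0,0,0.002],"twist": 0},{"fingers": 0,"linear": [0,0,0],"twist": 0}]'

```text
clock: 26.18
eef_pos: [387.6, -353.7, 20.1]
tool_rot: [-3.128, -0.004, 1.805]
force: [0.0, -0.4, -1.3]
width: 59.1
gripper_force: 64.9
```

Run:
```python
from h import *
go(390,-353,18.5,13.5)
```

```text
pos [ 387.6 -353.7   20.1] yaw 13.4 F [ 0.  -0.4 -1.3] w 59.1 gf 64.9 t 26.18
tool delta mm [0.2 2.5 1.5] twist -0.002
```

Emit:
drive_tool --motion '[{"fingers": 0,"linear": [0,0.002,0.001],"twist": 0},{"fingers": 0,"linear": [0,0,0.001],"twist": 0},{"fingers": 0,"linear": [0,0,0],"twist": 0},{"fingers": 0,"linear": [0,0,0],"twist": 0}]'

```text
clock: 26.52
eef_pos: [390.1, -353.3, 18.5]
tool_rot: [-3.129, -0.004, 1.805]
force: [-0.0, 0.2, 2.0]
width: 58.8
gripper_force: 65.2
```

Emit:
drive_tool --motion '[{"fingers": 0,"linear": [0,0,0.0005],"twist": 0},{"fingers": 0,"linear": [0,0,0],"twist": 0},{"fingers": 1,"linear": [0,0,0],"twist": 0},{"fingers": 1,"linear": [0,0,0],"twist": 0},{"fingers": 1,"linear": [0,0,0],"twist": 0}]'

```text
clock: 26.93
eef_pos: [389.2, -353.4, 17.5]
tool_rot: [-3.128, -0.004, 1.804]
force: [0.9, -0.9, -0.3]
width: 85.3
gripper_force: 0.0
```

Emit:
drive_tool --motion '[{"fingers": 1,"linear": [0,0,0],"twist": 0},{"fingers": 1,"linear": [0,0,-0.01],"twist": 0},{"fingers": 1,"linear": [0,0,-0.025],"twist": 0},{"fingers": 1,"linear": [0,0,-0.035],"twist": 0},{"fingers": 1,"linear": [0,0,-0.035],"twist": 0}]'

```text
clock: 27.35
eef_pos: [390.3, -352.6, 123.8]
tool_rot: [-3.127, -0.006, 1.805]
force: [0.3, -0.6, 0.8]
width: 85.5
gripper_force: 0.0
```

Emit:
drive_tool --motion '[{"fingers": 1,"linear": [0.01,0.03,-0.025],"twist": 0},{"fingers": 1,"linear": [0.01,0.03,-0.025],"twist": 0},{"fingers": 1,"linear": [0.01,0.03,-0.025],"twist": 0},{"fingers": 1,"linear": [0.01,0.03,-0.025],"twist": 0},{"fingers": 1,"linear": [0.01,0.03,-0.025],"twist": 0}]'

```text
clock: 27.77
eef_pos: [527.7, -269.0, 248.0]
tool_rot: [-3.128, -0.004, 1.805]
force: [0.7, -0.1, -0.1]
width: 85.3
gripper_force: 0.0
```

Emit:
drive_tool --motion '[{"fingers": 1,"linear": [0,0,0],"twist": 0},{"fingers": 1,"linear": [0,0,0],"twist": 0},{"fingers": 1,"linear": [0,0,0],"twist": 0}]'

```text
clock: 28.02
eef_pos: [526.1, -270.3, 245.7]
tool_rot: [-3.127, -0.004, 1.805]
force: [-0.3, 0.4, 0.2]
width: 85.2
gripper_force: 0.0
```

Run:
```python
from h import *
go(540,-250,230,3.2)
a=grab("scene"); w=grab("wrist")
x=cv2.resize(a["color"][150:300,190:390],(400,300),interpolation=cv2.INTER_CUBIC)
y=cv2.resize(w["color"],(400,300),interpolation=cv2.INTER_AREA)
b=grab("side"); z=cv2.resize(b["color"][150:300,180:440],(800,300)[:1]+(300,),interpolation=cv2.INTER_CUBIC)
cv2.imwrite("pics/l.png",np.vstack([np.hstack([x,y]),z]))
```

```text
pos [ 526.1 -270.3  245.7] yaw 13.4 F [-0.3  0.4  0.2] w 85.2 gf 0.0 t 28.02
tool delta mm [16.4 18.5 15.5] twist 0.178
```

View pics/l.png

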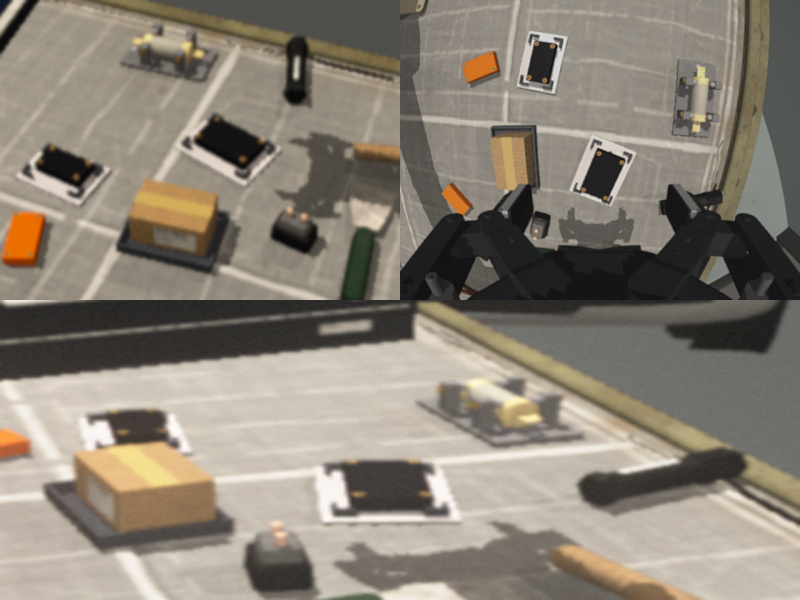

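The carton stands upright in the tray (174,217 in the scene panel). Both blocks lie flat in their nests, the fuse is home between the posts, and the torch and connector have not moved. I'll hand in.

```bash
python3 -c "
from cell import ctrl
print(ctrl.finish_job())"
```

```text
the job is handed in; nothing more can be done
None
```

The job is handed in after about 28 s of robot time: the fuse is pressed home on its base, both black blocks lie flat in their nests, the carton stands upright in its tray, everything is released, and the torch and connector were left alone.

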